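# Sort the fired ware into its crates

### The job

Sort the five loose pots into the blue partitioned crates: the two green bud vases, the two terracotta jar lids and the white footed cup each go into the crate that already holds one of their kind, upright on the crate's floor, one to a bay. They chip easily, so keep them upright, never let one fall over, and set each down gently, without dropping it or knocking it against the crate or the other pots. Leave the glaze jar and the kiln prop standing where they are.

Things in the scene. Friction and masses are not known exactly. Their poses are not given: they have to be found in the camera images.
- vase_1: Loose sage-green glazed bud vase, one of two alike, round, 85 mm tall, about 110 g: foot 38 mm across, belly a 46 mm wide cylinder from 29 to 49 mm above the foot, neck 20 mm wide at 74 mm, 30 mm lip on top. Best gripped across the belly. Origin: centre of the foot; z up its axis.
- vase_2: Loose sage-green glazed bud vase, one of two alike, round, 85 mm tall, about 110 g: foot 38 mm across, belly a 46 mm wide cylinder from 29 to 49 mm above the foot, neck 20 mm wide at 74 mm, 30 mm lip on top. Best gripped across the belly. Origin: centre of the foot; z up its axis.
- lid_1: Loose terracotta jar lid, one of two alike, flat with its knob up, round, 42 mm high, about 70 g: rim disc 56 mm across and 6 mm thick, low dome, knob a 24 mm wide cylinder from 24 to 42 mm above the underside. Grip by the knob, fingertips 18 mm or more above the underside to clear the dome. Origin: centre of the underside; z up.
- lid_2: Loose terracotta jar lid, one of two alike, flat with its knob up, round, 42 mm high, about 70 g: rim disc 56 mm across and 6 mm thick, low dome, knob a 24 mm wide cylinder from 24 to 42 mm above the underside. Grip by the knob, fingertips 18 mm or more above the underside to clear the dome. Origin: centre of the underside; z up.
- cup: Loose white footed cup with green stripes, round, 62 mm tall, about 90 g: foot 40 mm across, stem 18 mm wide, open bowl (wall 3 mm) whose outside is a 50 mm wide cylinder from 48 to 62 mm above the foot. Best gripped across the bowl from outside. Origin: centre of the foot; z up its axis.
- crate_vases: Fixed blue crate for vases, 167 mm square outside, 20 mm high; walls and floor 5 mm thick. A cross of 5 mm dividers (top 18 mm above the bench) makes four bays, each 76 mm square, centred at (+-40.5, +-40.5) mm along its x and y. A bud vase like the loose one stands fixed in bay (+40.5, +40.5); three bays are free. Origin: centre of underside; z up; yaw within 0.2 rad of world.
- crate_lids: Fixed blue crate for lids, 167 mm square outside, 20 mm high; walls and floor 5 mm thick. A cross of 5 mm dividers (top 18 mm above the bench) makes four bays, each 76 mm square, centred at (+-40.5, +-40.5) mm along its x and y. A terracotta lid like the loose one stands fixed in bay (+40.5, +40.5); three bays are free. Origin: centre of underside; z up; yaw within 0.2 rad of world.
- crate_cup: Fixed blue crate for the cup, 167 mm square outside, 20 mm high; walls and floor 5 mm thick. A cross of 5 mm dividers (top 18 mm above the bench) makes four bays, each 76 mm square, centred at (+-40.5, +-40.5) mm along its x and y. A white footed cup like the loose one stands fixed in bay (+40.5, +40.5); three bays are free. Origin: centre of underside; z up; yaw within 0.2 rad of world.
- glaze_jar: Bystander: round white plastic glaze jar with an ochre band and a black screw cap, loose, 57 mm across, 60 mm tall. Origin: centre of its underside; z up.
- kiln_prop: Bystander: pale grey-beige ceramic kiln prop, an upright open tube, loose, 40 mm outside, 28 mm inside, 64 mm tall. Origin: centre of its underside; z up.

How it is judged:
By the outcome, as a careful person would: the job done as asked, in the order asked, and still so for the second after the job is handed in, with the robot touching nothing.
It also fails if it takes over 112 s, if anything falls off the work surface, if the arm or the gripper's body presses on something with over 40 N, if the wrist force passes 120 N, or if a joint passes its speed limit or range.

### The arm

A 7-joint arm with a two-finger parallel gripper is mounted at the origin on the work surface. World frame = base frame: x ahead of the robot, y to its left, z up, the work surface at z = 0. Lengths are in m, angles in rad, forces in N, time in s.
With the tool pointing down it reaches from about 0.4 to 0.75 m from the base axis. Payload 19.5 kg.
Tool frame: the origin (TCP) lies midway between the tips of the shut fingers; the grasp point (between the pads) lies 19 mm behind it (env.hold_point_z is the distance from the TCP to the grasp point, in m); z points along the fingers, y is the direction in which the jaws open and shut (so a half turn about z gives the same grasp; the last joint's range is limited). The gripper opens to 85 mm and grips with 20 to 120 N. Pads are 22 mm wide; open, the fingers measure 114 mm over their backs; the gripper's body (76 mm by 85 mm) begins 54 mm behind the grasp point. The pads swing forward as they close: fully open they stand 13 mm farther back than shut.
Start: joints at [1.144, 0.707, -0.028, 1.485, 0.022, 0.951, -0.075], TCP at [0.216, -0.533, 0.231] pointing down, gripper open.
Joint ranges: [-2.71, 2.71], [-0.32, 2.16], [-1.57, 1.52], [0, 2.45], [-1.46, 4.6], [0, 2.02], [-2.83, 2.83]. Speed limits (rad/s): [1.89, 1.89, 2.57, 2.57, 3.01, 3.01, 3.01].

### API

Orientations are given as a unit quaternion [w, x, y, z].
In Python, from station import readout, cams, order, env gives the robot as it stands.
- The arm moves only by the tool drive_tool, never from a script. Its arguments are lists of equal length, an entry for each row: "dp": the shift along the tool's x, y, z normalised to -1 to 1, where 1 is 0.2 m, a list of three; "yaw": the turn about the tool's z normalised to -1 to 1, where 1 is pi/2 rad; "gripper": the finger opening in mm, from 0 to 85.4. In form: {"dp": [[tx, ty, tz], ...], "yaw": [yaw, ...], "gripper": [gripper, ...]}. A call has 1 to 12 rows; each row is the pose to reach, as a shift and turn from the pose measured when the call began, along the tool's axes at that moment; what a row does not reach only later rows make up. A row lasts 1/12 s, in which the tool goes at most 41.7 mm and 7.16 degrees, less where a joint would pass 70% of its speed; a pose out of reach is approached as far as the arm can. A call with a number of a shift or a turn outside -1 to 1 is refused whole. A call with a gripper value outside its range is refused whole. The fingers move at their own pace and stop on an object; "squeeze" is the grip in N (left out, the last holds). Time passes only in rows, so rows that repeat a pose let the fingers close. It gives the time, the measured TCP pose, the force and the opening at its end, in the units of the state.
- readout.get_state(): the state, without advancing time (a new reading comes with each control period).
- cams.get_image(name): name is "scene" or "top" or "wrist"; returns the picture (384x512x3 uint8, blue, green, red); there is no depth.
- cams.get_calibration(name): a dict with "camera_matrix" (3x3 intrinsics, pixels), "T" (4x4, takes a point from camera to world coordinates). Camera axes: x right, y down, z forward; pixel columns grow to the right and rows downward; lengths in m; the calibration is good to about 2 mm. The wrist camera is an equidistant fisheye: a pixel r from the principal point sees the ray r / f radians off the axis. A picture is of the moment at which its call begins: read the wrist's pose just before it. get_calibration takes no time and is no camera call; for the wrist camera it gives the pose at the moment of the call.
- order.close_job(): hands the job in, once; it reports no verdict.
The state is a dict: "clock": time; "qpos": joint angles; "joint_velocities": joint speeds; "tau": joint torques, N m; "ee_pos": TCP position; "tcp_rot": TCP orientation; "wrist_force": force on the tool from outside, world axes, zero at the start; "wrist_torque": the same for the moment, N m; "opening": finger opening in m.
Only numpy, scipy, OpenCV 4.12 (cv2) and the standard library are available. Lean on these libraries where they do the work, as an engineer would, in place of code of your own. Each camera call takes 0.05 s, during which the arm holds its last target.

## Working session

There is one attempt and no reset: what is moved stays moved. The work goes in short steps, Python scripts to look and compute and a tool call to move; the robot and the scene stay as the last step left them, time stands still between calls to the robot, and variables do not carry over. Pictures are saved under pics/ and viewed, and the job is handed in when it is done.

Besides the shell and the picture viewer there is one more tool, called after "Emit:" by a JSON object that holds its "op" and its "data". drive_tool: Moves the arm, as the interface text tells. Its arguments: {"type":"object","properties":{"dp":{"type":"array","items":{"type":"array","items":{"type":"number"}}},"yaw":{"type":"array","items":{"type":"number"}},"gripper":{"type":"array","items":{"type":"number"}},"squeeze":{"type":"number"}},"required":["dp","yaw","gripper"]}

```bash
ls; mkdir -p pics
python3 - <<'E'
from station import readout,cams,order,env
import cv2
s=readout.get_state();print(s)
for n in("top","scene","wrist"):
    c=cams.get_calibration(n);print(n,c)
    cv2.imwrite(f"pics/{n}0.png",cams.get_image(n))
print(env.hold_point_z)
E
```

```text
pics
{'clock': 0.0, 'qpos': array([ 1.14435598,  0.70708357, -0.02758003,  1.48499575,  0.02199858,
        0.95089692, -0.07549297]), 'joint_velocities': array([ 6.45976210e-05, -2.31414645e-04,  4.93795177e-04,  7.41193701e-04,
       -1.71331795e-03,  1.26107927e-03,  1.04974918e-03]), 'tau': array([-1.04429455e-04, -8.83207798e+01,  1.23452291e+00, -2.36160064e+01,
        1.68535643e-02,  6.61486178e-03, -4.21547486e-05]), 'ee_pos': array([ 0.21569258, -0.53272972,  0.23083972]), 'tcp_rot': array([-5.24369052e-04,  9.81555796e-01,  1.91175122e-01, -1.31432239e-04]), 'wrist_force': array([0.7375591 , 0.542343  , 0.11292293]), 'wrist_torque': array([-0.03794697, -0.00899027, -0.00563292]), 'opening': 0.08543894243883732}
top {'camera_matrix': array([[428.86076623,   0.        , 254.08933749],
       [  0.        , 428.86076623, 197.37478142],
       [  0.        ,   0.        ,   1.        ]]), 'T': array([[ 0.01172153, -0.99788962,  0.06386641,  0.46665655],
       [-0.99976291, -0.01286774, -0.01756521,  0.02003028],
       [ 0.01834996, -0.06364538, -0.99780386,  1.10442833],
 
[... 228 characters left out ...]
        ]]), 'T': array([[-0.21166292,  0.8134511 , -0.54175282,  1.24878188],
       [ 0.97724624,  0.16836269, -0.12901083,  0.18115075],
       [-0.01373304, -0.55673272, -0.83057816,  1.09356674],
       [ 0.        ,  0.        ,  0.        ,  1.        ]])}
wrist {'camera_matrix': array([[297.31863964,   0.        , 255.71732161],
       [  0.        , 297.31863964, 189.63387049],
       [  0.        ,   0.        ,   1.        ]]), 'T': array([[ 0.37510005, -0.89415943, -0.24449716,  0.27732657],
       [-0.92698332, -0.36142857, -0.10035589, -0.50794982],
       [ 0.0013659 ,  0.26428828, -0.96444276,  0.37395443],
       [ 0.        ,  0.        ,  0.        ,  1.        ]])}
0.0187
```

View pics/top0.png

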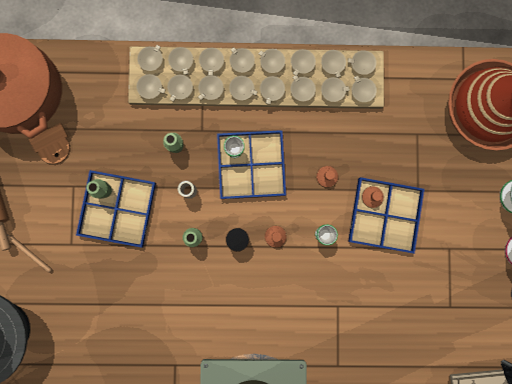

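View pics/scene0.png

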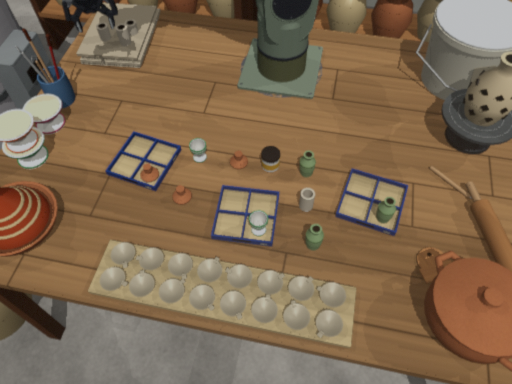

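View pics/wrist0.png

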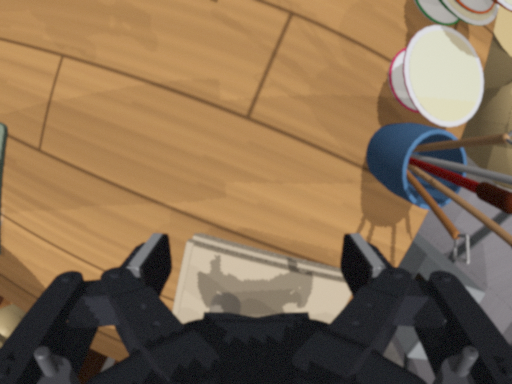

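Run:
```python
import cv2
t=cv2.imread("pics/top0.png")
for i,(a,b) in enumerate([((65,120),(200,255)),((150,120),(300,260)),((260,150),(430,260))]):
    c=t[a[1]:b[1],a[0]:b[0]]
    k=min(800//c.shape[1],600//c.shape[0])
    c=cv2.resize(c,None,fx=k,fy=k,interpolation=cv2.INTER_CUBIC)
    for x in range((a[0]+9)//10*10,b[0],10):
        X=int((x-a[0]+.5)*k);cv2.line(c,(X,0),(X,4 if x%20 else 10),(255,255,255),1)
        if x%20==0: cv2.putText(c,str(x),(X-10,20),0,.35,(255,255,255),1)
    for y in range((a[1]+9)//10*10,b[1],10):
        Y=int((y-a[1]+.5)*k);cv2.line(c,(0,Y),(6,Y),(255,255,255),1);cv2.putText(c,str(y),(8,Y+4),0,.35,(255,255,255),1)
    cv2.imwrite(f"pics/tc{i}.png",c);print(k,c.shape)
```

```text
4 (540, 540, 3)
4 (560, 600, 3)
4 (440, 680, 3)
```

View pics/tc0.png

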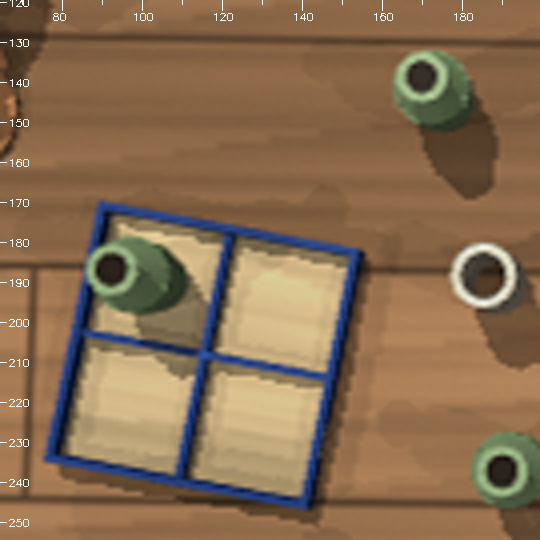

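View pics/tc1.png

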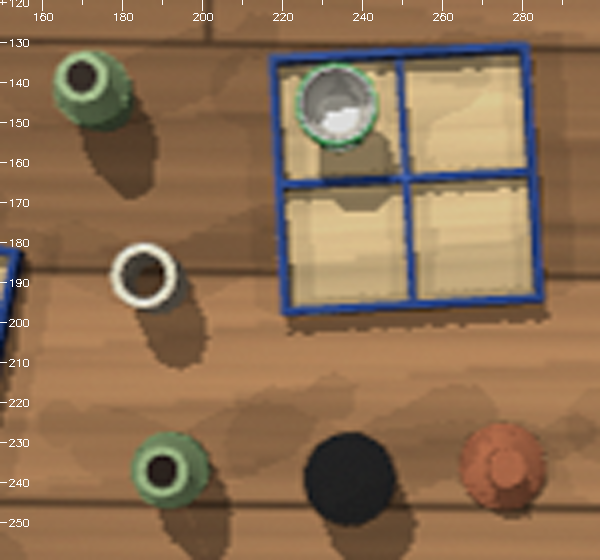

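View pics/tc2.png

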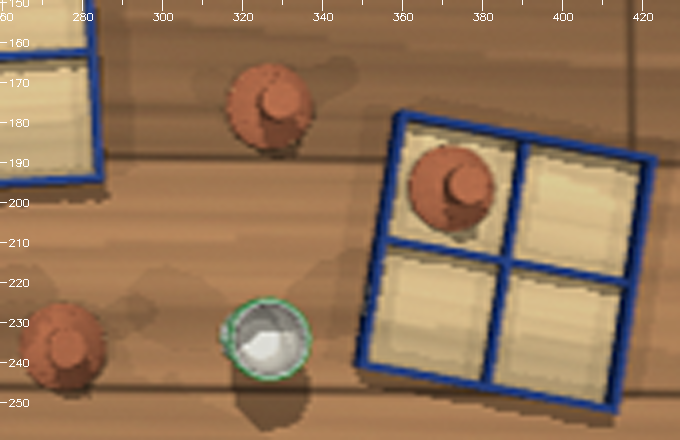

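```bash
cat > h.py <<'E'
import numpy as np
from station import readout,cams
import cv2
def ray(c,u,v):
    K=c["camera_matrix"];T=c["T"]
    d=np.array([(u-K[0,2])/K[0,0],(v-K[1,2])/K[1,1],1]);return T[:3,3],T[:3,:3]@d
def atz(c,u,v,z):
    o,d=ray(c,u,v);return (o+d*(z-o[2])/d[2])[:2]
def proj(c,p):
    K=c["camera_matrix"];T=c["T"];q=T[:3,:3].T@(np.array(p)-T[:3,3]);return K[:2,:2]@(q[:2]/q[2])+K[:2,2]
def projw(c,p):
    K=c["camera_matrix"];T=c["T"];q=T[:3,:3].T@(np.array(p)-T[:3,3])
    r=np.hypot(q[0],q[1]);th=np.arctan2(r,q[2]);return K[:2,2]+K[0,0]*th*q[:2]/max(r,1e-9)
def rayw(c,u,v,z):
    K=c["camera_matrix"];T=c["T"];x=(np.array([u,v])-K[:2,2])/K[0,0];th=np.hypot(*x)
    d=np.r_[np.sin(th)*x/th,np.cos(th)];d=T[:3,:3]@d;o=T[:3,3];return (o+d*(z-o[2])/d[2])[:2]
E
cat > m.py <<'E'
from h import *
c=cams.get_calibration("top")
P=dict(vA=(169.75,138.75,.085),vB=(190,237.25,.085),prop=(185.75,188.25,.064),jar=(237,239.25,.06),lB=(275.75,236.25,.042),lA=(329.75,174.75,.042),cup=(326.25,234.25,.062),fv=(92.25,187,.09),fc=(233.5,145.75,.067),fl=(377,195.75,.047))
R={k:atz(c,*v) for k,v in P.items()}
for k in R: print(k,R[k].round(4))
def crate(name,a,q):
    # q crop TL TR BR BL
    w=np.array([atz(c,a[0]+x/4-.5,a[1]+y/4-.5,.02) for x,y in q])
    m=np.array([[1,1],[1,-1],[-1,-1],[-1,1]])*.0835
    # procrustes
    A=w-w.mean(0);th=np.arctan2((m[:,0]*A[:,1]-m[:,1]*A[:,0]).sum(),(m*A).sum())
    Rm=np.array([[np.cos(th),-np.sin(th)],[np.sin(th),np.cos(th)]]);ctr=w.mean(0)
    print(name,ctr.round(4),"yaw",th.round(3),"res",(np.abs(A-m@Rm.T).max()*1e3).round(1),"scale",(np.linalg.norm(A)/np.linalg.norm(m)).round(3))
    for s in((1,1),(1,-1),(-1,1),(-1,-1)): print("  bay",s,(ctr+Rm@(np.array(s)*.0405)).round(4))
    return ctr,th
crate("V",(65,120),[(99,203),(364,251),(307,508),(45,461)])
crate("C",(150,120),[(270,57),(528,44),(544,300),(284,315)])
crate("L",(260,150),[(397,110),(656,156),(618,412),(356,367)])
s=cams.get_calibration("scene")
for k in R: print(k,proj(s,[*R[k],P[k][2]]).round(1))
E
python3 m.py
python3 - <<'E'
import cv2
t=cv2.imread("pics/scene0.png")
a=(100,125);b=(260,255)
for i,(a,b) in enumerate([((100,125),(285,250)),((230,130),(415,255))]):
    c=cv2.resize(t[a[1]:b[1],a[0]:b[0]],None,fx=4,fy=4,interpolation=cv2.INTER_CUBIC);cv2.imwrite(f"pics/sc{i}.png",c)
E
```

```text
vA [0.67   0.2057]
vB [0.4356 0.1524]
prop [0.5533 0.1679]
jar [0.4313 0.0419]
lB [ 0.4391 -0.0533]
lA [ 0.5938 -0.1871]
cup [ 0.4458 -0.1748]
fv [0.5512 0.3841]
fc [0.6587 0.0535]
fl [ 0.5423 -0.304 ]
V [0.5041 0.3492] yaw -0.173 res 1.9 scale 0.997
  bay (1, 1) [0.551  0.3822]
  bay (1, -1) [0.537  0.3024]
  bay (-1, 1) [0.4712 0.3961]
  bay (-1, -1) [0.4572 0.3163]
C [0.6209 0.0094] yaw 0.069 res 1.3 scale 0.989
  bay (1, 1) [0.6585 0.0526]
  bay (1, -1) [ 0.6641 -0.0282]
  bay (-1, 1) [0.5777 0.047 ]
  bay (-1, -1) [ 0.5833 -0.0338]
L [ 0.4964 -0.3355] yaw -0.161 res 1.1 scale 1.0
  bay (1, 1) [ 0.5428 -0.302 ]
  bay (1, -1) [ 0.5299 -0.382 ]
  bay (-1, 1) [ 0.4629 -0.2891]
  bay (-1, -1) [ 0.4499 -0.369 ]
vA [315.8 227.4]
vB [308.3 153.3]
prop [307.  192.1]
jar [270.2 151.5]
lB [238.2 152.3]
lA [179.6 186.8]
cup [197.5 143.3]
fv [389.7 199.8]
fc [258.1 216.7]
fl [146.2 164.9]
```

View pics/sc0.png

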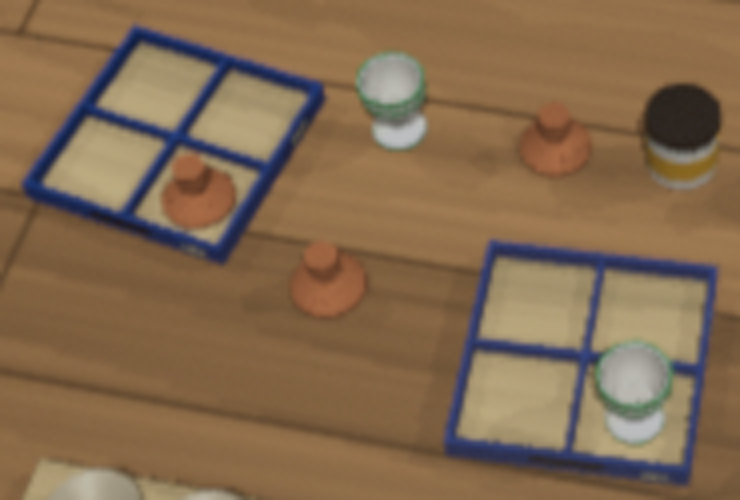

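View pics/sc1.png

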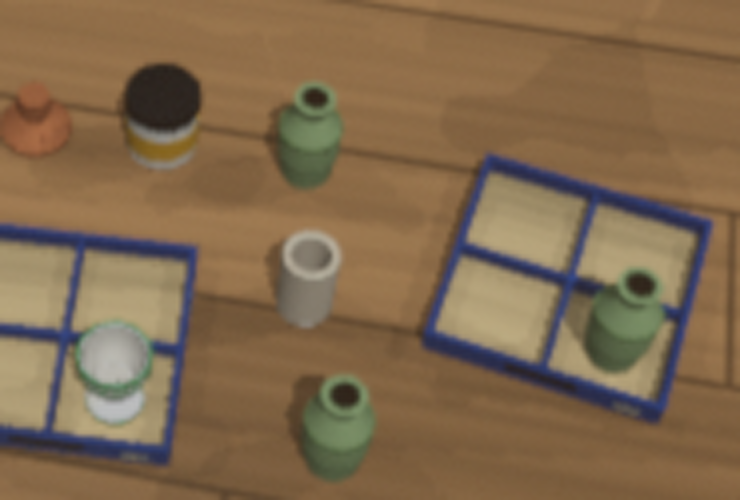

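The top and scene views agree within about 2 mm, and the fixed pots sit where the crate fits say they should. I'm moving towards the vases first, turning the jaws to lie along world x.

Emit:
{"op": "drive_tool", "data": {"dp": [[0.04, -0.02, 0], [0.12, -0.05, 0], [0.22, -0.09, 0], [0.32, -0.14, 0], [0.42, -0.18, 0], [0.52, -0.22, 0], [0.62, -0.26, 0], [0.72, -0.31, 0], [0.82, -0.35, 0], [0.91, -0.39, 0], [0.97, -0.41, 0], [0.98, -0.415, 0]], "yaw": [-0.03, -0.09, -0.16, -0.23, -0.3, -0.37, -0.44, -0.51, -0.58, -0.65, -0.71, -0.755], "gripper": [85, 85, 85, 85, 85, 85, 85, 85, 85, 85, 85, 85], "squeeze": 25}}

```text
clock: 1.15
ee_pos: [0.3685, -0.3798, 0.2311]
tcp_rot: [-0.0, 0.703, 0.711, 0.001]
wrist_force: [0.9, 0.1, -0.2]
opening: 0.085
```

Emit:
{"op": "drive_tool", "data": {"dp": [[0.05, 0.01, 0], [0.15, 0.05, 0], [0.3, 0.1, 0], [0.45, 0.15, 0], [0.6, 0.2, 0], [0.75, 0.25, 0], [0.9, 0.3, 0], [1, 0.33, 0]], "yaw": [0, 0, 0, 0, 0, 0, 0, 0.005], "gripper": [85, 85, 85, 85, 85, 85, 85, 85]}}

```text
clock: 1.82
ee_pos: [0.4326, -0.1754, 0.2317]
tcp_rot: [-0.0, 0.705, 0.709, 0.001]
wrist_force: [1.1, 0.8, -0.4]
opening: 0.085
```

Emit:
{"op": "drive_tool", "data": {"dp": [[0.1, 0, 0], [0.25, 0, 0], [0.4, 0, 0], [0.55, 0, 0], [0.7, 0, 0], [0.85, 0, 0], [1, 0, 0]], "yaw": [0, 0, 0, 0, 0, 0, 0], "gripper": [85, 85, 85, 85, 85, 85, 85]}}

```text
clock: 2.4
ee_pos: [0.4307, 0.0266, 0.2322]
tcp_rot: [-0.0, 0.706, 0.709, 0.001]
wrist_force: [1.3, -0.3, -0.1]
opening: 0.085
```

Emit:
{"op": "drive_tool", "data": {"dp": [[0.1, 0, 0], [0.2, 0, 0.02], [0.3, 0, 0.05], [0.4, 0, 0.1], [0.5, 0, 0.15], [0.57, 0, 0.2], [0.6, 0, 0.22], [0.6, 0, 0.22]], "yaw": [0, 0, 0, 0, 0, 0, 0, 0], "gripper": [85, 85, 85, 85, 85, 85, 85, 85]}}

```text
clock: 3.07
ee_pos: [0.4293, 0.1479, 0.188]
tcp_rot: [-0.001, 0.705, 0.709, 0.001]
wrist_force: [1.0, 0.3, 0.1]
opening: 0.0852
```

```bash
cat > w.py <<'E'
import sys
from h import *
nm=sys.argv[1]; pts=eval(sys.argv[2])
s=readout.get_state();c=cams.get_calibration("wrist");im=cams.get_image("wrist")
print(s["clock"],s["ee_pos"].round(4),s["tcp_rot"].round(4),s["opening"])
for x,y,z,r in pts:
    print(projw(c,[x,y,z]).round(1))
    q=np.array([projw(c,[x+r*np.cos(t),y+r*np.sin(t),z]) for t in np.linspace(0,6.28,40)]).round().astype(int)
    for a in q: cv2.circle(im,tuple(map(int,a)),0,(0,0,255),-1)
cv2.imwrite(f"pics/{nm}.png",im)
E
python3 w.py w1 "[(.4356,.1524,.085,.015),(.4356,.1524,0,.019),(.4313,.0419,.06,.0285),(.5533,.1679,.064,.02)]"
```

```text
3.0667 [0.4293 0.1479 0.188 ] [-0.0008  0.705   0.7092  0.001 ] 0.08520913857507571
[263.4 183.4]
[261.5 165.2]
[257.2 278.6]
[383.6 163.7]
```

View pics/w1.png

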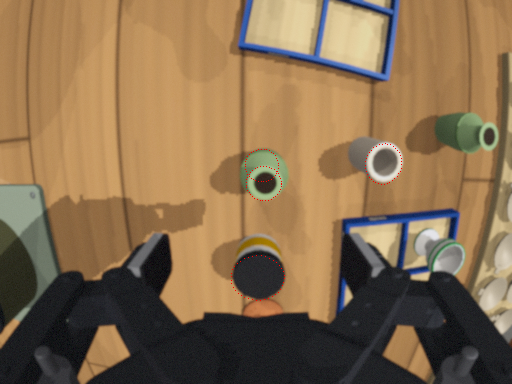

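Emit:
{"op": "drive_tool", "data": {"dp": [[0.01, 0.015, 0], [0.022, 0.032, 0.05], [0.022, 0.032, 0.17], [0.022, 0.032, 0.3], [0.022, 0.032, 0.43], [0.022, 0.032, 0.56], [0.022, 0.032, 0.68], [0.022, 0.032, 0.77], [0.022, 0.032, 0.83], [0.022, 0.032, 0.855], [0.022, 0.032, 0.855]], "yaw": [0, 0, 0, 0, 0, 0, 0, 0, 0, 0, 0], "gripper": [85, 85, 85, 85, 85, 85, 85, 85, 85, 85, 85]}}

```text
clock: 4.03
ee_pos: [0.436, 0.1511, 0.0167]
tcp_rot: [-0.001, 0.706, 0.709, 0.0]
wrist_force: [-0.3, -0.3, 0.2]
opening: 0.0851
```

```bash
python3 w.py w2 "[(.4356,.1524,.085,.015)]"
```

```text
4.0333 [0.436  0.1511 0.0167] [-6.000e-04  7.056e-01  7.086e-01  5.000e-04] 0.0850655456481506
[254.7 322.5]
```

View pics/w2.png

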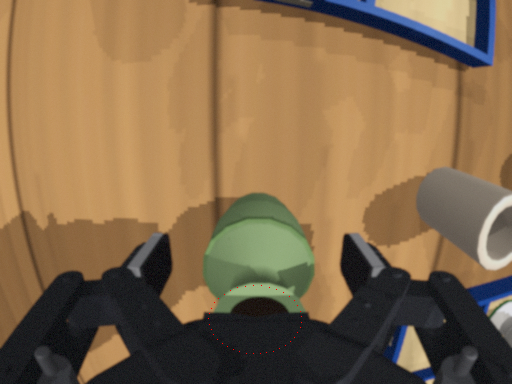

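The vase is centred between the pads, so I'll close on it.

Emit:
{"op": "drive_tool", "data": {"dp": [[0, 0.0, 0], [0, 0, 0], [0, 0, 0], [0, 0, 0], [0, 0, 0], [0, 0, 0], [0, 0, 0], [0, 0, 0], [0, 0, 0], [0, 0, 0]], "yaw": [0, 0, 0, 0, 0, 0, 0, 0, 0, 0], "gripper": [75, 65, 57, 53, 50, 48, 46, 43, 40, 38], "squeeze": 30}}

```text
clock: 4.92
ee_pos: [0.4365, 0.1513, 0.0179]
tcp_rot: [-0.0, 0.706, 0.709, 0.001]
wrist_force: [0.4, -0.2, 8.0]
opening: 0.0451
```

Emit:
{"op": "drive_tool", "data": {"dp": [[0, 0, -0.01], [0, 0, -0.03], [0, 0, -0.08], [0, 0, -0.15], [0, 0, -0.25], [0, 0, -0.35], [0, 0, -0.45], [0, 0, -0.54], [0, 0, -0.59], [0, 0, -0.6]], "yaw": [0, 0, 0, 0, 0, 0, 0, 0, 0, 0], "gripper": [38, 38, 38, 38, 38, 38, 38, 38, 38, 38]}}

```text
clock: 5.75
ee_pos: [0.4368, 0.1511, 0.1396]
tcp_rot: [0.0, 0.706, 0.708, 0.002]
wrist_force: [-0.8, 0.0, -0.8]
opening: 0.0451
```

```bash
python3 w.py w3 "[]"
```

```text
5.75 [0.4368 0.1511 0.1396] [2.000e-04 7.057e-01 7.085e-01 2.200e-03] 0.04514945957811644
```

View pics/w3.png

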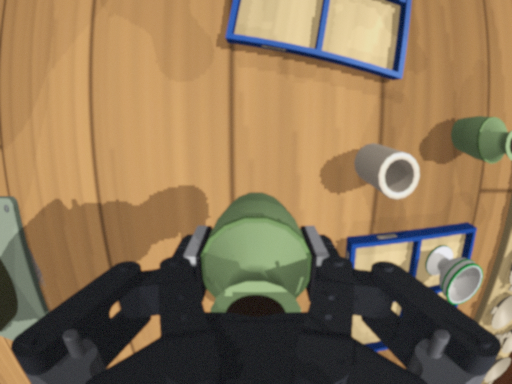

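Emit:
{"op": "drive_tool", "data": {"dp": [[0.03, 0.01, 0], [0.1, 0.02, 0], [0.2, 0.03, 0], [0.32, 0.04, 0], [0.44, 0.06, 0], [0.56, 0.075, 0], [0.67, 0.09, 0], [0.76, 0.1, 0], [0.81, 0.104, 0], [0.828, 0.104, 0], [0.828, 0.104, 0]], "yaw": [0, 0, 0, 0, 0, 0, 0, 0, 0, 0, 0], "gripper": [38, 38, 38, 38, 38, 38, 38, 38, 38, 38, 38]}}

```text
clock: 6.72
ee_pos: [0.4564, 0.3169, 0.1387]
tcp_rot: [-0.0, 0.705, 0.709, 0.001]
wrist_force: [-0.3, 0.0, -0.7]
opening: 0.0454
```

```bash
python3 w.py w4 "[(.4572,.3163,.005,.019),(.4572,.3163,.005,.038),(.551,.3822,.09,.015),(.537,.3024,.005,.038)]"
```

```text
6.7167 [0.4564 0.3169 0.1387] [-0.      0.7055  0.7087  0.0014] 0.045444315146357835
[256.5 180.6]
[256.5 180.6]
[393.7 117.8]
[336.6 194.7]
```

View pics/w4.png

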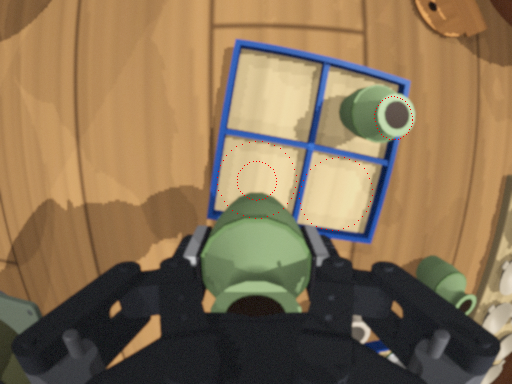

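Emit:
{"op": "drive_tool", "data": {"dp": [[0, 0, 0.03], [0, 0, 0.1], [0, 0, 0.18], [0, 0, 0.26], [0, 0, 0.34], [0, 0, 0.42], [0, 0, 0.48], [0, 0, 0.52], [0, 0, 0.54], [0, 0, 0.55], [0, 0, 0.55]], "yaw": [0, 0, 0, 0, 0, 0, 0, 0, 0, 0, 0], "gripper": [38, 38, 38, 38, 38, 38, 38, 38, 38, 38, 38]}}

```text
clock: 7.68
ee_pos: [0.457, 0.3161, 0.029]
tcp_rot: [0.0, 0.706, 0.708, 0.001]
wrist_force: [0.0, -0.0, -1.4]
opening: 0.0453
```

Emit:
{"op": "drive_tool", "data": {"dp": [[0, 0, 0.005], [0, 0, 0.01], [0, 0, 0.015], [0, 0, 0.02], [0, 0, 0.025], [0, 0, 0.025]], "yaw": [0, 0, 0, 0, 0, 0], "gripper": [38, 38, 38, 38, 38, 38]}}

```text
clock: 8.18
ee_pos: [0.4569, 0.3161, 0.0238]
tcp_rot: [0.0, 0.706, 0.708, 0.001]
wrist_force: [-0.4, 0.5, -0.5]
opening: 0.0454
```

Emit:
{"op": "drive_tool", "data": {"dp": [[0, 0, 0.003], [0, 0, 0.006], [0, 0, 0.009], [0, 0, 0.009]], "yaw": [0, 0, 0, 0], "gripper": [38, 38, 38, 38]}}

```text
clock: 8.52
ee_pos: [0.4571, 0.3162, 0.0228]
tcp_rot: [0.0, 0.706, 0.708, 0.002]
wrist_force: [-3.9, -2.1, 17.4]
opening: 0.0452
```

Emit:
{"op": "drive_tool", "data": {"dp": [[0, 0, -0.002], [0, 0, -0.002], [0, 0, -0.002], [0, 0, -0.002], [0, 0, -0.002], [0, 0, -0.002], [0, 0, -0.002]], "yaw": [0, 0, 0, 0, 0, 0, 0], "gripper": [46, 47, 49, 52, 57, 63, 66]}}

```text
clock: 9.1
ee_pos: [0.4571, 0.3161, 0.0232]
tcp_rot: [0.0, 0.706, 0.708, 0.002]
wrist_force: [0.3, 0.2, 0.1]
opening: 0.066
```

```bash
python3 w.py w5 "[(.4572,.3163,.09,.015)]"
```

```text
9.1 [0.4571 0.3161 0.0232] [3.000e-04 7.059e-01 7.084e-01 1.600e-03] 0.0660127715893874
[257.1 322.2]
```

View pics/w5.png

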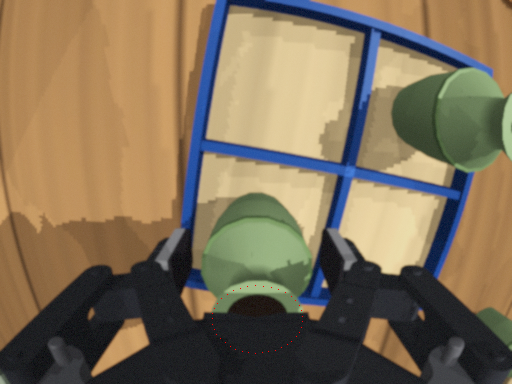

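Emit:
{"op": "drive_tool", "data": {"dp": [[0, 0, -0.03], [0, 0, -0.1], [0, 0, -0.2], [0, 0, -0.33], [0, 0, -0.46], [0, 0, -0.58], [0, 0, -0.66], [0, 0, -0.7]], "yaw": [0, 0, 0, 0, 0, 0, 0, 0], "gripper": [66, 66, 66, 66, 70, 78, 85, 85]}}

```text
clock: 9.82
ee_pos: [0.4571, 0.3162, 0.1657]
tcp_rot: [0.001, 0.706, 0.708, 0.003]
wrist_force: [-0.4, 0.2, -0.2]
opening: 0.0851
```

Emit:
{"op": "drive_tool", "data": {"dp": [[-0.04, 0.07, 0], [-0.1, 0.18, 0], [-0.17, 0.3, 0], [-0.24, 0.43, 0], [-0.31, 0.56, 0], [-0.38, 0.7, 0], [-0.45, 0.83, 0], [-0.51, 0.93, 0], [-0.55, 1, 0], [-0.55, 1, 0]], "yaw": [0, 0, 0, 0, 0, 0, 0, 0, 0, 0], "gripper": [85, 85, 85, 85, 85, 85, 85, 85, 85, 85]}}

```text
clock: 10.65
ee_pos: [0.6595, 0.2039, 0.165]
tcp_rot: [0.001, 0.707, 0.707, 0.002]
wrist_force: [0.8, -0.2, 0.3]
opening: 0.0851
```

```bash
python3 w.py w6 "[(.67,.2057,.085,.015),(.67,.2057,0,.019)]"
```

```text
10.65 [0.6595 0.2039 0.165 ] [0.0011 0.707  0.7072 0.0023] 0.08512496492383902
[268.9 193.8]
[265.1 171.5]
```

View pics/w6.png

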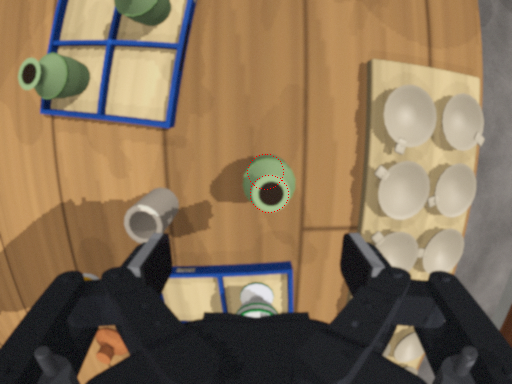

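Emit:
{"op": "drive_tool", "data": {"dp": [[0.005, 0.03, 0], [0.01, 0.057, 0.03], [0.01, 0.057, 0.12], [0.01, 0.057, 0.24], [0.01, 0.057, 0.36], [0.01, 0.057, 0.48], [0.01, 0.057, 0.59], [0.01, 0.057, 0.67], [0.01, 0.057, 0.72], [0.01, 0.057, 0.74], [0.01, 0.057, 0.74]], "yaw": [0, 0, 0, 0, 0, 0, 0, 0, 0, 0, 0], "gripper": [85, 85, 85, 85, 85, 85, 85, 85, 85, 85, 85]}}

```text
clock: 11.62
ee_pos: [0.6696, 0.2083, 0.0166]
tcp_rot: [0.0, 0.706, 0.708, 0.002]
wrist_force: [0.4, -0.0, -0.6]
opening: 0.0851
```

```bash
python3 w.py w7 "[]"
```

```text
11.6167 [0.6696 0.2083 0.0166] [2.000e-04 7.064e-01 7.078e-01 2.000e-03] 0.08508720511356328
```

View pics/w7.png

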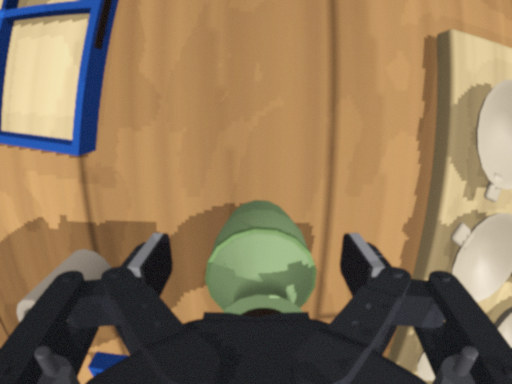

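Emit:
{"op": "drive_tool", "data": {"dp": [[-0.013, 0.005, 0], [-0.013, 0.005, 0], [-0.013, 0.005, 0], [-0.013, 0.005, 0], [-0.013, 0.005, 0], [-0.013, 0.005, 0], [-0.013, 0.005, 0], [-0.013, 0.005, 0], [-0.013, 0.005, 0], [-0.013, 0.005, 0], [-0.013, 0.005, 0]], "yaw": [0, 0, 0, 0, 0, 0, 0, 0, 0, 0, 0], "gripper": [85, 75, 65, 57, 53, 50, 48, 46, 43, 40, 38]}}

```text
clock: 12.58
ee_pos: [0.6713, 0.2058, 0.0178]
tcp_rot: [0.001, 0.706, 0.708, 0.003]
wrist_force: [1.6, 0.1, 5.1]
opening: 0.0453
```

Emit:
{"op": "drive_tool", "data": {"dp": [[0, 0, -0.01], [0, 0, -0.03], [0, 0, -0.08], [0, 0, -0.15], [0, 0, -0.25], [0, 0, -0.35], [0, 0, -0.45], [0, 0, -0.54], [0, 0, -0.59], [0, 0, -0.6]], "yaw": [0, 0, 0, 0, 0, 0, 0, 0, 0, 0], "gripper": [38, 38, 38, 38, 38, 38, 38, 38, 38, 38]}}

```text
clock: 13.42
ee_pos: [0.6714, 0.2057, 0.1407]
tcp_rot: [0.001, 0.707, 0.708, 0.004]
wrist_force: [0.5, 0.6, -0.0]
opening: 0.045
```

Emit:
{"op": "drive_tool", "data": {"dp": [[0.02, -0.02, 0], [0.06, -0.08, 0], [0.12, -0.16, 0], [0.19, -0.26, 0], [0.26, -0.36, 0], [0.33, -0.46, 0], [0.4, -0.55, 0], [0.45, -0.62, 0], [0.48, -0.66, 0], [0.484, -0.672, 0], [0.484, -0.672, 0]], "yaw": [0, 0, 0, 0, 0, 0, 0, 0, 0, 0, 0], "gripper": [38, 38, 38, 38, 38, 38, 38, 38, 38, 38, 38]}}

```text
clock: 14.33
ee_pos: [0.5367, 0.3021, 0.1397]
tcp_rot: [0.001, 0.706, 0.708, 0.004]
wrist_force: [-0.1, -0.3, -0.5]
opening: 0.045
```

```bash
python3 w.py w8 "[(.537,.3024,.005,.038),(.4572,.3163,.09,.015)]"
```

```text
14.3333 [0.5367 0.3021 0.1397] [0.0014 0.7063 0.7079 0.0039] 0.04500029533771534
[255.2 179.8]
[142.6 188.7]
```

View pics/w8.png

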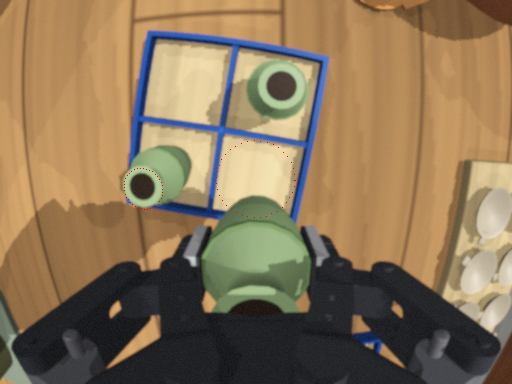

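Emit:
{"op": "drive_tool", "data": {"dp": [[0, 0, 0.03], [0, 0, 0.1], [0, 0, 0.18], [0, 0, 0.26], [0, 0, 0.34], [0, 0, 0.42], [0, 0, 0.48], [0, 0, 0.52], [0, 0, 0.54], [0, 0, 0.555], [0, 0, 0.555]], "yaw": [0, 0, 0, 0, 0, 0, 0, 0, 0, 0, 0], "gripper": [38, 38, 38, 38, 38, 38, 38, 38, 38, 38, 38]}}

```text
clock: 15.3
ee_pos: [0.5384, 0.3018, 0.0286]
tcp_rot: [0.002, 0.707, 0.707, 0.004]
wrist_force: [-0.0, -0.6, -1.3]
opening: 0.0447
```

Emit:
{"op": "drive_tool", "data": {"dp": [[0, 0, 0.005], [0, 0, 0.01], [0, 0, 0.015], [0, 0, 0.02], [0, 0, 0.023], [0, 0, 0.025], [0, 0, 0.027], [0, 0, 0.027]], "yaw": [0, 0, 0, 0, 0, 0, 0, 0], "gripper": [38, 38, 38, 38, 38, 38, 38, 38]}}

```text
clock: 15.97
ee_pos: [0.5384, 0.3018, 0.0232]
tcp_rot: [0.002, 0.707, 0.707, 0.004]
wrist_force: [-0.5, -0.2, -1.6]
opening: 0.0452
```

Emit:
{"op": "drive_tool", "data": {"dp": [[0, 0, 0.002], [0, 0, 0.003], [0, 0, 0.004], [0, 0, 0.004]], "yaw": [0, 0, 0, 0], "gripper": [38, 38, 38, 38]}}

```text
clock: 16.3
ee_pos: [0.5385, 0.302, 0.0228]
tcp_rot: [0.002, 0.707, 0.707, 0.004]
wrist_force: [-1.9, -1.6, 7.2]
opening: 0.045
```

Contact is gentle at about 7 N, so I'll release and rise.

Emit:
{"op": "drive_tool", "data": {"dp": [[0, 0, -0.001], [0, 0, -0.001], [0, 0, -0.001], [0, 0, -0.001], [0, 0, -0.001], [0, 0, -0.001], [0, 0, -0.001]], "yaw": [0, 0, 0, 0, 0, 0, 0], "gripper": [46, 47, 49, 52, 57, 61, 63]}}

```text
clock: 16.88
ee_pos: [0.5385, 0.3019, 0.023]
tcp_rot: [0.002, 0.707, 0.707, 0.004]
wrist_force: [-0.0, -0.3, -0.0]
opening: 0.0631
```

Emit:
{"op": "drive_tool", "data": {"dp": [[0, 0, -0.03], [0, 0, -0.1], [0, 0, -0.2], [0, 0, -0.33], [0, 0, -0.46], [0, 0, -0.58], [0, 0, -0.68], [0, 0, -0.75], [0, 0, -0.78]], "yaw": [0, 0, 0, 0, 0, 0, 0, 0, 0], "gripper": [63, 63, 63, 63, 65, 70, 80, 85, 85]}}

```text
clock: 17.63
ee_pos: [0.5378, 0.3017, 0.1823]
tcp_rot: [0.002, 0.707, 0.707, 0.006]
wrist_force: [0.5, 0.0, -0.0]
opening: 0.085
```

```bash
python3 w.py w9 "[(.537,.3024,.09,.015),(.4572,.3163,.09,.015)]"
```

```text
17.6333 [0.5378 0.3017 0.1823] [0.002  0.7068 0.7074 0.0059] 0.08503471778289091
[253.8 191.3]
[158.6 175.5]
```

View pics/w9.png

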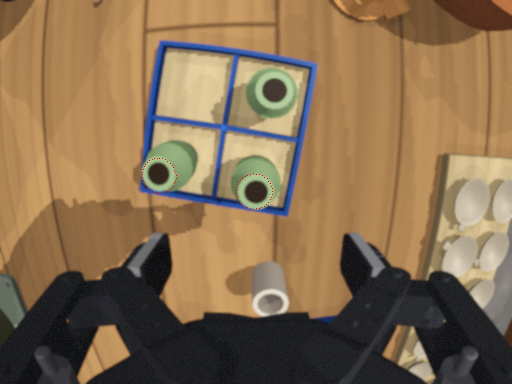

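Emit:
{"op": "drive_tool", "data": {"dp": [[-0.05, -0.01, 0], [-0.15, -0.04, 0], [-0.3, -0.08, 0], [-0.45, -0.12, 0], [-0.6, -0.16, 0], [-0.75, -0.2, 0], [-0.9, -0.24, 0], [-1, -0.28, 0]], "yaw": [0, 0, 0, 0, 0, 0, 0, 0], "gripper": [85, 85, 85, 85, 85, 85, 85, 85]}}

```text
clock: 18.35
ee_pos: [0.4811, 0.0988, 0.1801]
tcp_rot: [0.002, 0.707, 0.707, 0.005]
wrist_force: [0.1, -0.4, 0.0]
opening: 0.0844
```

Emit:
{"op": "drive_tool", "data": {"dp": [[-0.1, -0.02, 0], [-0.22, -0.06, 0], [-0.34, -0.1, 0], [-0.46, -0.14, 0], [-0.57, -0.17, 0], [-0.67, -0.19, 0], [-0.73, -0.2, 0], [-0.75, -0.2, 0], [-0.75, -0.2, 0]], "yaw": [0, 0, 0, 0, 0, 0, 0, 0, 0], "gripper": [85, 85, 85, 85, 85, 85, 85, 85, 85]}}

```text
clock: 19.1
ee_pos: [0.4408, -0.0517, 0.1789]
tcp_rot: [0.002, 0.708, 0.706, 0.005]
wrist_force: [-0.2, 0.4, 0.6]
opening: 0.0853
```

```bash
python3 w.py w10 "[(.4391,-.0533,.042,.012),(.4391,-.0533,0.0,.028)]"
```

```text
19.1 [ 0.4408 -0.0517  0.1789] [0.002  0.7079 0.7063 0.005 ] 0.0852670828856308
[252.8 181.2]
[252.8 172.4]
```

View pics/w10.png

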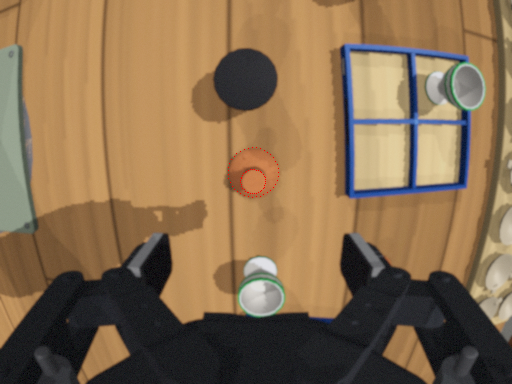

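Emit:
{"op": "drive_tool", "data": {"dp": [[-0.006, -0.01, 0], [-0.012, -0.016, 0.05], [-0.012, -0.016, 0.17], [-0.012, -0.016, 0.3], [-0.012, -0.016, 0.43], [-0.012, -0.016, 0.55], [-0.012, -0.016, 0.65], [-0.012, -0.016, 0.73], [-0.012, -0.016, 0.78], [-0.012, -0.016, 0.8], [-0.012, -0.016, 0.8]], "yaw": [0, 0, 0, 0, 0, 0, 0, 0, 0, 0, 0], "gripper": [80, 75, 70, 65, 60, 55, 55, 55, 55, 55, 55]}}

```text
clock: 20.07
ee_pos: [0.4392, -0.0516, 0.0183]
tcp_rot: [0.001, 0.707, 0.707, 0.005]
wrist_force: [-0.8, 0.1, -0.1]
opening: 0.0549
```

```bash
python3 w.py w11 "[]"
```

```text
20.0667 [ 0.4392 -0.0516  0.0183] [0.0015 0.707  0.7072 0.0049] 0.054899590557481864
```

View pics/w11.png

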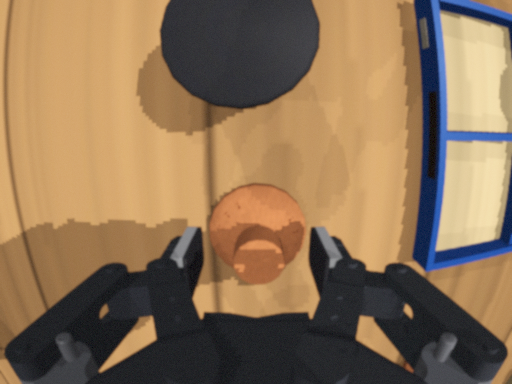

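Emit:
{"op": "drive_tool", "data": {"dp": [[-0.009, 0, -0.005], [-0.009, 0, -0.005], [-0.009, 0, -0.005], [-0.009, 0, -0.005], [-0.009, 0, -0.005], [-0.009, 0, -0.005], [-0.009, 0, -0.005], [-0.009, 0, -0.005], [-0.009, 0, -0.005], [-0.009, 0, -0.005], [-0.009, 0, -0.005]], "yaw": [0, 0, 0, 0, 0, 0, 0, 0, 0, 0, 0], "gripper": [55, 48, 40, 35, 31, 28, 26, 24, 22, 20, 18]}}

```text
clock: 21.03
ee_pos: [0.4397, -0.0536, 0.0201]
tcp_rot: [0.002, 0.707, 0.707, 0.005]
wrist_force: [1.3, 0.2, 6.2]
opening: 0.0223
```

Emit:
{"op": "drive_tool", "data": {"dp": [[0, 0, -0.01], [0, 0, -0.03], [0, 0, -0.08], [0, 0, -0.15], [0, 0, -0.25], [0, 0, -0.35], [0, 0, -0.45], [0, 0, -0.54], [0, 0, -0.59], [0, 0, -0.6]], "yaw": [0, 0, 0, 0, 0, 0, 0, 0, 0, 0], "gripper": [18, 18, 18, 18, 18, 18, 18, 18, 18, 18]}}

```text
clock: 21.87
ee_pos: [0.4388, -0.0544, 0.1418]
tcp_rot: [0.003, 0.707, 0.707, 0.006]
wrist_force: [1.0, -0.1, -1.1]
opening: 0.0229
```

```bash
python3 w.py w12 "[]"
```

```text
21.8667 [ 0.4388 -0.0544  0.1418] [0.0029 0.7073 0.7069 0.0061] 0.022885919505759512
```

View pics/w12.png

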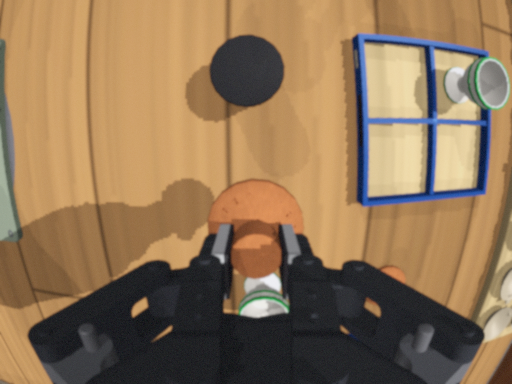

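Emit:
{"op": "drive_tool", "data": {"dp": [[-0.03, 0.01, 0], [-0.1, 0.02, 0], [-0.2, 0.03, 0], [-0.32, 0.05, 0], [-0.44, 0.06, 0], [-0.56, 0.07, 0], [-0.68, 0.08, 0], [-0.8, 0.1, 0], [-0.91, 0.11, 0], [-0.97, 0.12, 0], [-1, 0.12, 0]], "yaw": [0, 0, 0, 0, 0, 0, 0, 0, 0, 0, 0], "gripper": [18, 18, 18, 18, 18, 18, 18, 18, 18, 18, 18]}}

```text
clock: 22.83
ee_pos: [0.4619, -0.2565, 0.1393]
tcp_rot: [0.002, 0.708, 0.706, 0.005]
wrist_force: [-0.2, 0.6, -0.4]
opening: 0.0227
```

Emit:
{"op": "drive_tool", "data": {"dp": [[-0.06, 0, 0], [-0.12, 0, 0], [-0.16, 0, 0], [-0.17, 0, 0], [-0.17, 0, 0]], "yaw": [0, 0, 0, 0, 0], "gripper": [18, 18, 18, 18, 18]}}

```text
clock: 23.25
ee_pos: [0.4617, -0.2908, 0.139]
tcp_rot: [0.002, 0.708, 0.706, 0.005]
wrist_force: [-0.5, -0.4, -1.1]
opening: 0.0229
```

```bash
python3 w.py w13 "[(.4629,-.2891,.005,.038),(.5299,-.382,.005,.038),(.5428,-.302,.047,.012)]"
```

```text
23.25 [ 0.4617 -0.2908  0.139 ] [0.0021 0.7082 0.706  0.0055] 0.022925359703964806
[255.7 178.6]
[318.1 262.6]
[348.8 203.9]
```

View pics/w13.png

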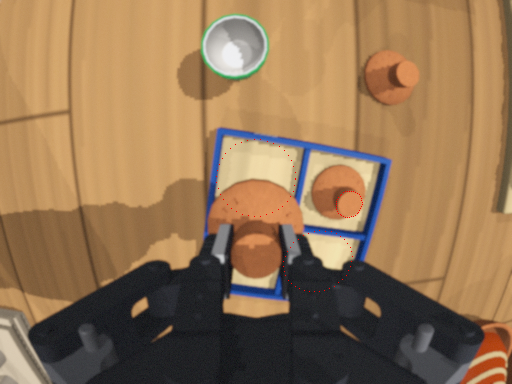

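Emit:
{"op": "drive_tool", "data": {"dp": [[0.003, 0, 0.03], [0.006, 0, 0.1], [0.006, 0, 0.18], [0.006, 0, 0.26], [0.006, 0, 0.34], [0.006, 0, 0.42], [0.006, 0, 0.48], [0.006, 0, 0.52], [0.006, 0, 0.535], [0.006, 0, 0.545], [0.006, 0, 0.545]], "yaw": [0, 0, 0, 0, 0, 0, 0, 0, 0, 0, 0], "gripper": [18, 18, 18, 18, 18, 18, 18, 18, 18, 18, 18]}}

```text
clock: 24.22
ee_pos: [0.4632, -0.2883, 0.0302]
tcp_rot: [0.002, 0.708, 0.706, 0.006]
wrist_force: [-0.1, 0.6, -0.6]
opening: 0.023
```

Emit:
{"op": "drive_tool", "data": {"dp": [[0, 0, 0.004], [0, 0, 0.008], [0, 0, 0.012], [0, 0, 0.015], [0, 0, 0.018], [0, 0, 0.018]], "yaw": [0, 0, 0, 0, 0, 0], "gripper": [18, 18, 18, 18, 18, 18]}}

```text
clock: 24.72
ee_pos: [0.4632, -0.2883, 0.0266]
tcp_rot: [0.002, 0.708, 0.706, 0.006]
wrist_force: [0.1, -0.5, -0.8]
opening: 0.0227
```

Emit:
{"op": "drive_tool", "data": {"dp": [[0, 0, 0.003], [0, 0, 0.005], [0, 0, 0.007], [0, 0, 0.007]], "yaw": [0, 0, 0, 0], "gripper": [18, 18, 18, 18]}}

```text
clock: 25.05
ee_pos: [0.4633, -0.2883, 0.0252]
tcp_rot: [0.002, 0.708, 0.706, 0.006]
wrist_force: [-0.7, 0.0, -0.2]
opening: 0.0223
```

Emit:
{"op": "drive_tool", "data": {"dp": [[0, 0, 0.002], [0, 0, 0.004], [0, 0, 0.004]], "yaw": [0, 0, 0], "gripper": [18, 18, 18]}}

```text
clock: 25.3
ee_pos: [0.4633, -0.2883, 0.0251]
tcp_rot: [0.002, 0.708, 0.706, 0.006]
wrist_force: [-3.5, 2.2, 16.8]
opening: 0.0227
```

Emit:
{"op": "drive_tool", "data": {"dp": [[0, 0, -0.002], [0, 0, -0.002], [0, 0, -0.002], [0, 0, -0.002], [0, 0, -0.002], [0, 0, -0.002], [0, 0, -0.002]], "yaw": [0, 0, 0, 0, 0, 0, 0], "gripper": [24, 25, 27, 30, 35, 40, 44]}}

```text
clock: 25.88
ee_pos: [0.4633, -0.2883, 0.0255]
tcp_rot: [0.002, 0.708, 0.706, 0.006]
wrist_force: [-0.0, -0.3, -0.4]
opening: 0.0438
```

Emit:
{"op": "drive_tool", "data": {"dp": [[0, 0, -0.03], [0, 0, -0.1], [0, 0, -0.2], [0, 0, -0.33], [0, 0, -0.46], [0, 0, -0.58], [0, 0, -0.66], [0, 0, -0.7]], "yaw": [0, 0, 0, 0, 0, 0, 0, 0], "gripper": [44, 44, 44, 44, 48, 50, 55, 55]}}

```text
clock: 26.55
ee_pos: [0.4621, -0.2892, 0.1679]
tcp_rot: [0.004, 0.708, 0.706, 0.006]
wrist_force: [0.3, -0.3, -0.6]
opening: 0.0552
```

Emit:
{"op": "drive_tool", "data": {"dp": [[0.03, 0.03, 0], [0.1, 0.11, 0], [0.18, 0.22, 0], [0.26, 0.34, 0], [0.34, 0.45, 0], [0.41, 0.54, 0], [0.46, 0.61, 0], [0.49, 0.65, 0], [0.5, 0.65, 0], [0.5, 0.65, 0]], "yaw": [0, 0, 0, 0, 0, 0, 0, 0, 0, 0], "gripper": [55, 55, 55, 55, 55, 55, 55, 55, 55, 55]}}

```text
clock: 27.38
ee_pos: [0.5919, -0.1892, 0.1692]
tcp_rot: [0.003, 0.708, 0.706, 0.006]
wrist_force: [0.1, 0.6, 0.4]
opening: 0.0551
```

```bash
python3 w.py w14 "[(.5938,-.1871,.042,.012),(.5938,-.1871,0,.028)]"
```

```text
27.3833 [ 0.5919 -0.1892  0.1692] [0.0032 0.7078 0.7064 0.0055] 0.05507399195307709
[256.3 179.7]
[255.8 170.7]
```

View pics/w14.png

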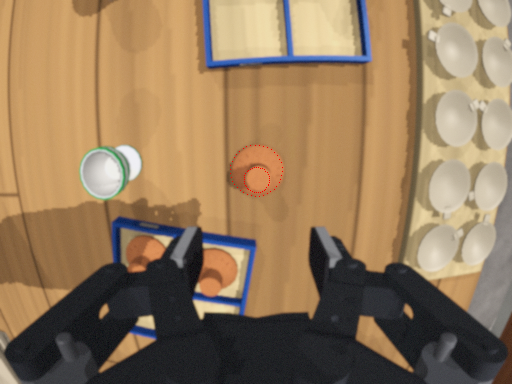

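Emit:
{"op": "drive_tool", "data": {"dp": [[0, 0, 0.02], [0.004, 0.003, 0.1], [0.004, 0.003, 0.22], [0.004, 0.003, 0.34], [0.004, 0.003, 0.46], [0.004, 0.003, 0.57], [0.004, 0.003, 0.66], [0.004, 0.003, 0.72], [0.004, 0.003, 0.74], [0.004, 0.003, 0.745], [0.004, 0.003, 0.745]], "yaw": [0, 0, 0, 0, 0, 0, 0, 0, 0, 0, 0], "gripper": [55, 55, 55, 55, 55, 55, 55, 55, 55, 55, 55]}}

```text
clock: 28.35
ee_pos: [0.5942, -0.1891, 0.0211]
tcp_rot: [0.004, 0.708, 0.706, 0.006]
wrist_force: [-0.2, 0.9, -0.3]
opening: 0.0549
```

```bash
python3 w.py w15 "[]"
```

```text
28.35 [ 0.5942 -0.1891  0.0211] [0.0037 0.7082 0.706  0.0056] 0.054931102070678535
```

View pics/w15.png

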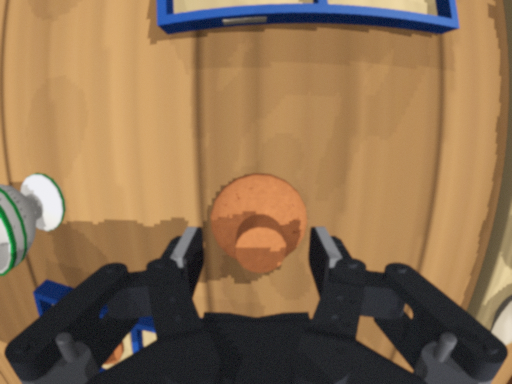

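Emit:
{"op": "drive_tool", "data": {"dp": [[0.01, 0, 0.006], [0.01, 0, 0.006], [0.01, 0, 0.006], [0.01, 0, 0.006], [0.01, 0, 0.006], [0.01, 0, 0.006], [0.01, 0, 0.006], [0.01, 0, 0.006], [0.01, 0, 0.006], [0.01, 0, 0.006], [0.01, 0, 0.006]], "yaw": [0, 0, 0, 0, 0, 0, 0, 0, 0, 0, 0], "gripper": [55, 48, 40, 35, 31, 28, 26, 24, 22, 20, 18]}}

```text
clock: 29.32
ee_pos: [0.5946, -0.1871, 0.0205]
tcp_rot: [0.004, 0.708, 0.706, 0.006]
wrist_force: [1.0, -0.1, 5.5]
opening: 0.0226
```

Emit:
{"op": "drive_tool", "data": {"dp": [[0, 0, -0.01], [0, 0, -0.03], [0, 0, -0.08], [0, 0, -0.15], [0, 0, -0.25], [0, 0, -0.35], [0, 0, -0.45], [0, 0, -0.54], [0, 0, -0.59], [0, 0, -0.6]], "yaw": [0, 0, 0, 0, 0, 0, 0, 0, 0, 0], "gripper": [18, 18, 18, 18, 18, 18, 18, 18, 18, 18]}}

```text
clock: 30.15
ee_pos: [0.5936, -0.1876, 0.143]
tcp_rot: [0.005, 0.708, 0.706, 0.007]
wrist_force: [0.4, -0.4, -0.5]
opening: 0.0228
```

Emit:
{"op": "drive_tool", "data": {"dp": [[-0.03, -0.01, 0], [-0.1, -0.03, 0], [-0.2, -0.07, 0], [-0.31, -0.1, 0], [-0.42, -0.14, 0], [-0.53, -0.18, 0], [-0.64, -0.21, 0], [-0.75, -0.25, 0], [-0.86, -0.28, 0], [-0.93, -0.31, 0], [-0.97, -0.32, 0], [-0.97, -0.32, 0]], "yaw": [0, 0, 0, 0, 0, 0, 0, 0, 0, 0, 0, 0], "gripper": [18, 18, 18, 18, 18, 18, 18, 18, 18, 18, 18, 18]}}

```text
clock: 31.15
ee_pos: [0.5277, -0.3832, 0.1409]
tcp_rot: [0.005, 0.709, 0.705, 0.006]
wrist_force: [0.2, 0.5, -0.9]
opening: 0.0231
```

```bash
python3 w.py w16 "[(.4629,-.2891,.005,.038),(.5299,-.382,.005,.038),(.5428,-.302,.047,.012)]"
```

```text
31.15 [ 0.5277 -0.3832  0.1409] [0.0051 0.7091 0.7051 0.0062] 0.02305478172830174
[183.9  83. ]
[255.9 178.2]
[272.6  91.4]
```

View pics/w16.png

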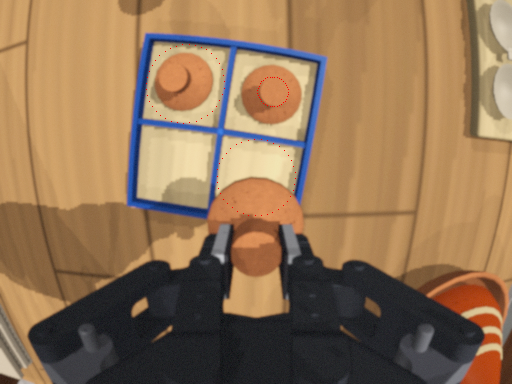

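Emit:
{"op": "drive_tool", "data": {"dp": [[0.003, 0, 0.03], [0.003, 0, 0.1], [0.003, 0, 0.18], [0.003, 0, 0.26], [0.003, 0, 0.34], [0.003, 0, 0.42], [0.003, 0, 0.48], [0.003, 0, 0.52], [0.003, 0, 0.54], [0.003, 0, 0.55], [0.003, 0, 0.55]], "yaw": [0, 0, 0, 0, 0, 0, 0, 0, 0, 0, 0], "gripper": [18, 18, 18, 18, 18, 18, 18, 18, 18, 18, 18]}}

```text
clock: 32.12
ee_pos: [0.5307, -0.3805, 0.0312]
tcp_rot: [0.005, 0.708, 0.706, 0.007]
wrist_force: [0.4, 0.7, -0.3]
opening: 0.0233
```

Emit:
{"op": "drive_tool", "data": {"dp": [[0, 0, 0.004], [0, 0, 0.008], [0, 0, 0.012], [0, 0, 0.015], [0, 0, 0.018], [0, 0, 0.018]], "yaw": [0, 0, 0, 0, 0, 0], "gripper": [18, 18, 18, 18, 18, 18]}}

```text
clock: 32.62
ee_pos: [0.5307, -0.3805, 0.0276]
tcp_rot: [0.005, 0.708, 0.706, 0.007]
wrist_force: [-0.3, 0.1, -0.6]
opening: 0.0228
```

Emit:
{"op": "drive_tool", "data": {"dp": [[0, 0, 0.003], [0, 0, 0.005], [0, 0, 0.007], [0, 0, 0.009], [0, 0, 0.009]], "yaw": [0, 0, 0, 0, 0], "gripper": [18, 18, 18, 18, 18]}}

```text
clock: 33.03
ee_pos: [0.5307, -0.3804, 0.0257]
tcp_rot: [0.005, 0.708, 0.706, 0.007]
wrist_force: [0.3, -0.6, -0.8]
opening: 0.0231
```

Emit:
{"op": "drive_tool", "data": {"dp": [[0, 0, 0.001], [0, 0, 0.002], [0, 0, 0.003], [0, 0, 0.003]], "yaw": [0, 0, 0, 0], "gripper": [18, 18, 18, 18]}}

```text
clock: 33.37
ee_pos: [0.5309, -0.3804, 0.0255]
tcp_rot: [0.005, 0.708, 0.706, 0.007]
wrist_force: [-1.4, 0.3, 4.8]
opening: 0.0228
```

Emit:
{"op": "drive_tool", "data": {"dp": [[0, 0, 0], [0, 0, 0], [0, 0, 0], [0, 0, 0], [0, 0, 0], [0, 0, 0], [0, 0, 0]], "yaw": [0, 0, 0, 0, 0, 0, 0], "gripper": [24, 25, 27, 30, 35, 40, 44]}}

```text
clock: 33.95
ee_pos: [0.5309, -0.3804, 0.0254]
tcp_rot: [0.005, 0.708, 0.706, 0.007]
wrist_force: [-0.0, -0.2, -0.9]
opening: 0.0442
```

Emit:
{"op": "drive_tool", "data": {"dp": [[0, 0, -0.03], [0, 0, -0.1], [0, 0, -0.2], [0, 0, -0.33], [0, 0, -0.46], [0, 0, -0.58], [0, 0, -0.66], [0, 0, -0.7]], "yaw": [0, 0, 0, 0, 0, 0, 0, 0], "gripper": [44, 44, 44, 50, 60, 70, 80, 85]}}

```text
clock: 34.62
ee_pos: [0.5291, -0.3811, 0.169]
tcp_rot: [0.007, 0.708, 0.706, 0.007]
wrist_force: [-0.2, 0.2, 0.5]
opening: 0.0849
```

Emit:
{"op": "drive_tool", "data": {"dp": [[0.05, -0.02, 0], [0.15, -0.06, 0], [0.28, -0.11, 0], [0.42, -0.17, 0], [0.56, -0.23, 0], [0.7, -0.29, 0], [0.84, -0.35, 0], [0.94, -0.39, 0], [1, -0.41, 0], [1, -0.41, 0]], "yaw": [0, 0, 0, 0, 0, 0, 0, 0, 0, 0], "gripper": [85, 85, 85, 85, 85, 85, 85, 85, 85, 85]}}

```text
clock: 35.45
ee_pos: [0.4474, -0.1784, 0.168]
tcp_rot: [0.007, 0.707, 0.707, 0.007]
wrist_force: [-0.2, -0.1, 0.4]
opening: 0.0848
```

```bash
python3 w.py w17 "[(.4458,-.1748,.062,.025),(.4458,-.1748,0,.02)]"
```

```text
35.45 [ 0.4474 -0.1784  0.168 ] [0.0068 0.7073 0.7068 0.0073] 0.0848204669543378
[251.6 183.3]
[251.3 169.1]
```

View pics/w17.png

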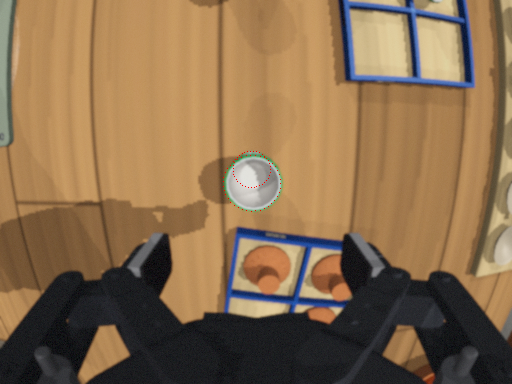

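Emit:
{"op": "drive_tool", "data": {"dp": [[0.008, -0.01, 0.02], [0.014, -0.018, 0.08], [0.014, -0.018, 0.19], [0.014, -0.018, 0.3], [0.014, -0.018, 0.41], [0.014, -0.018, 0.52], [0.014, -0.018, 0.6], [0.014, -0.018, 0.65], [0.014, -0.018, 0.67], [0.014, -0.018, 0.68], [0.014, -0.018, 0.68]], "yaw": [0, 0, 0, 0, 0, 0, 0, 0, 0, 0, 0], "gripper": [85, 85, 85, 85, 85, 85, 85, 85, 85, 85, 85]}}

```text
clock: 36.42
ee_pos: [0.447, -0.1776, 0.0318]
tcp_rot: [0.007, 0.708, 0.706, 0.007]
wrist_force: [0.5, 0.1, 0.3]
opening: 0.0855
```

```bash
python3 w.py w18 "[(.4465,-.1748,.062,.025)]"
```

```text
36.4167 [ 0.447  -0.1776  0.0318] [0.0072 0.708  0.7062 0.0071] 0.08549621996089805
[256.2 262.5]
```

View pics/w18.png

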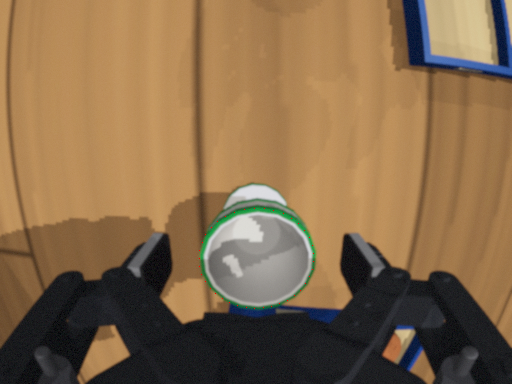

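Emit:
{"op": "drive_tool", "data": {"dp": [[0.016, 0.001, 0], [0.016, 0.001, 0], [0.016, 0.001, 0], [0.016, 0.001, 0], [0.016, 0.001, 0], [0.016, 0.001, 0], [0.016, 0.001, 0], [0.016, 0.001, 0], [0.016, 0.001, 0], [0.016, 0.001, 0], [0.016, 0.001, 0]], "yaw": [0, 0, 0, 0, 0, 0, 0, 0, 0, 0, 0], "gripper": [85, 76, 68, 61, 57, 54, 52, 50, 48, 45, 42], "squeeze": 25}}

```text
clock: 37.38
ee_pos: [0.4475, -0.1744, 0.0324]
tcp_rot: [0.008, 0.708, 0.706, 0.007]
wrist_force: [0.5, -0.1, 7.0]
opening: 0.05
```

```bash
python3 w.py w19 "[]"
```

```text
37.3833 [ 0.4475 -0.1744  0.0324] [0.0076 0.7079 0.7062 0.0074] 0.05000255625805227
```

View pics/w19.png

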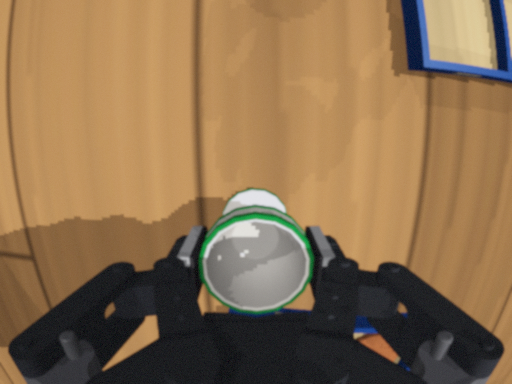

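Emit:
{"op": "drive_tool", "data": {"dp": [[0, 0, 0], [0, 0, -0.01], [0, 0, -0.03], [0, 0, -0.08], [0, 0, -0.15], [0, 0, -0.25], [0, 0, -0.35], [0, 0, -0.45], [0, 0, -0.54], [0, 0, -0.59], [0, 0, -0.6]], "yaw": [0, 0, 0, 0, 0, 0, 0, 0, 0, 0, 0], "gripper": [42, 42, 42, 42, 42, 42, 42, 42, 42, 42, 42]}}

```text
clock: 38.35
ee_pos: [0.4453, -0.1747, 0.1541]
tcp_rot: [0.009, 0.708, 0.706, 0.008]
wrist_force: [-0.1, 0.7, -0.9]
opening: 0.0497
```

Emit:
{"op": "drive_tool", "data": {"dp": [[0.02, 0.02, 0], [0.08, 0.08, 0], [0.16, 0.16, 0], [0.25, 0.25, 0], [0.35, 0.35, 0], [0.45, 0.45, 0], [0.55, 0.54, 0], [0.63, 0.62, 0], [0.68, 0.67, 0], [0.705, 0.69, 0], [0.705, 0.69, 0]], "yaw": [0, 0, 0, 0, 0, 0, 0, 0, 0, 0, 0], "gripper": [42, 42, 42, 42, 42, 42, 42, 42, 42, 42, 42]}}

```text
clock: 39.27
ee_pos: [0.5838, -0.0326, 0.1563]
tcp_rot: [0.008, 0.707, 0.707, 0.008]
wrist_force: [-0.4, 0.8, -0.8]
opening: 0.0496
```

```bash
python3 w.py w20 "[(.5833,-.0338,.005,.038),(.6585,.0526,.067,.025)]"
```

```text
39.2667 [ 0.5838 -0.0326  0.1563] [0.0082 0.7075 0.7067 0.0076] 0.04958248273781404
[252.1 176.8]
[346.9  88.9]
```

View pics/w20.png

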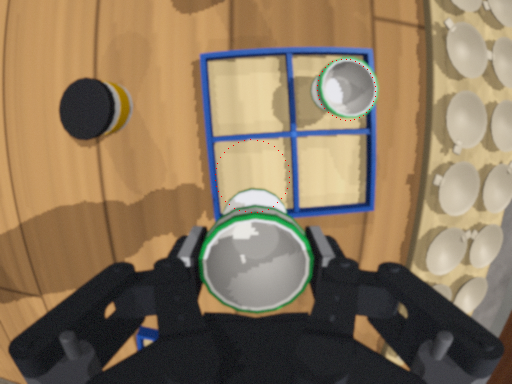

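Emit:
{"op": "drive_tool", "data": {"dp": [[-0.005, -0.01, 0.03], [-0.006, -0.015, 0.1], [-0.006, -0.015, 0.18], [-0.006, -0.015, 0.26], [-0.006, -0.015, 0.34], [-0.006, -0.015, 0.42], [-0.006, -0.015, 0.48], [-0.006, -0.015, 0.52], [-0.006, -0.015, 0.545], [-0.006, -0.015, 0.56], [-0.006, -0.015, 0.56]], "yaw": [0, 0, 0, 0, 0, 0, 0, 0, 0, 0, 0], "gripper": [42, 42, 42, 42, 42, 42, 42, 42, 42, 42, 42]}}

```text
clock: 40.23
ee_pos: [0.5827, -0.0354, 0.0443]
tcp_rot: [0.008, 0.708, 0.706, 0.007]
wrist_force: [-0.1, 1.4, -0.8]
opening: 0.0495
```

Emit:
{"op": "drive_tool", "data": {"dp": [[0, 0, 0.004], [0, 0, 0.008], [0, 0, 0.012], [0, 0, 0.015], [0, 0, 0.018], [0, 0, 0.018]], "yaw": [0, 0, 0, 0, 0, 0], "gripper": [42, 42, 42, 42, 42, 42]}}

```text
clock: 40.73
ee_pos: [0.5827, -0.0354, 0.0407]
tcp_rot: [0.008, 0.708, 0.706, 0.007]
wrist_force: [-0.4, -0.2, -1.7]
opening: 0.0497
```

Emit:
{"op": "drive_tool", "data": {"dp": [[0, 0, 0.004], [0, 0, 0.007], [0, 0, 0.01], [0, 0, 0.012], [0, 0, 0.012]], "yaw": [0, 0, 0, 0, 0], "gripper": [42, 42, 42, 42, 42]}}

```text
clock: 41.15
ee_pos: [0.5827, -0.0354, 0.0382]
tcp_rot: [0.008, 0.708, 0.706, 0.007]
wrist_force: [-0.1, -0.5, -1.0]
opening: 0.0499
```

Emit:
{"op": "drive_tool", "data": {"dp": [[0, 0, 0.002], [0, 0, 0.003], [0, 0, 0.004], [0, 0, 0.004]], "yaw": [0, 0, 0, 0], "gripper": [42, 42, 42, 42]}}

```text
clock: 41.48
ee_pos: [0.5829, -0.0354, 0.0375]
tcp_rot: [0.008, 0.708, 0.706, 0.007]
wrist_force: [-0.1, 0.3, 3.0]
opening: 0.0495
```

Emit:
{"op": "drive_tool", "data": {"dp": [[0, 0, 0.001], [0, 0, 0.001], [0, 0, 0.001], [0, 0, 0.001], [0, 0, 0.0], [0, 0, 0], [0, 0, 0], [0, 0, 0]], "yaw": [0, 0, 0, 0, 0, 0, 0, 0], "gripper": [50, 51, 52, 54, 57, 61, 66, 70]}}

```text
clock: 42.15
ee_pos: [0.5828, -0.0354, 0.0375]
tcp_rot: [0.008, 0.708, 0.706, 0.007]
wrist_force: [-0.5, 0.1, 0.2]
opening: 0.0699
```

Emit:
{"op": "drive_tool", "data": {"dp": [[0, 0, -0.03], [0, 0, -0.1], [0, 0, -0.2], [0, 0, -0.33], [0, 0, -0.46], [0, 0, -0.6], [0, 0, -0.74], [0, 0, -0.87], [0, 0, -0.96], [0, 0, -1], [0, 0, -1]], "yaw": [0, 0, 0, 0, 0, 0, 0, 0, 0, 0, 0], "gripper": [70, 70, 70, 70, 75, 80, 85, 85, 85, 85, 85]}}

```text
clock: 43.07
ee_pos: [0.5788, -0.0351, 0.2391]
tcp_rot: [0.009, 0.708, 0.706, 0.008]
wrist_force: [-0.4, 0.1, 0.1]
opening: 0.0848
```

Emit:
{"op": "drive_tool", "data": {"dp": [[-0.05, -0.05, 0], [-0.15, -0.1, 0], [-0.3, -0.2, 0], [-0.45, -0.3, 0], [-0.6, -0.4, 0], [-0.75, -0.5, 0], [-0.88, -0.6, 0], [-0.97, -0.65, 0], [-1, -0.65, 0]], "yaw": [0, 0, 0, 0, 0, 0, 0, 0, 0], "gripper": [85, 85, 85, 85, 85, 85, 85, 85, 85]}}

```text
clock: 43.82
ee_pos: [0.4456, -0.2378, 0.2351]
tcp_rot: [0.008, 0.709, 0.705, 0.007]
wrist_force: [-0.8, -0.9, -0.5]
opening: 0.0852
```

Emit:
{"op": "drive_tool", "data": {"dp": [[-0.05, -0.05, 0], [-0.15, -0.1, 0], [-0.3, -0.15, 0], [-0.45, -0.2, 0], [-0.6, -0.2, 0], [-0.75, -0.2, 0], [-0.88, -0.2, 0], [-0.97, -0.2, 0], [-1, -0.2, 0], [-1, -0.2, 0]], "yaw": [0, 0, 0, 0, 0, 0, 0, 0, 0, 0], "gripper": [85, 85, 85, 85, 85, 85, 85, 85, 85, 85]}}

```text
clock: 44.65
ee_pos: [0.4042, -0.4379, 0.2333]
tcp_rot: [0.008, 0.71, 0.704, 0.007]
wrist_force: [-0.2, -0.2, -0.2]
opening: 0.085
```

Run:
```python
from h import *
t=cams.get_image("top");s=cams.get_image("scene")
cv2.imwrite("pics/topf.png",cv2.resize(t[115:265,65:440],None,fx=2.1,fy=2.1,interpolation=cv2.INTER_CUBIC))
cv2.imwrite("pics/scenef.png",cv2.resize(s[120:260,90:420],None,fx=2.4,fy=2.4,interpolation=cv2.INTER_CUBIC))
```

```text
(no output)
```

View pics/topf.png

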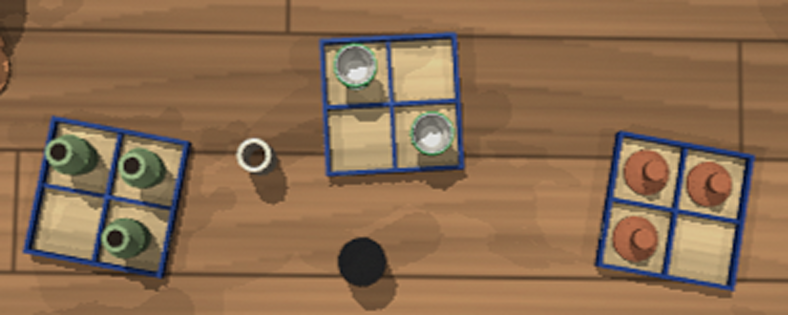

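View pics/scenef.png

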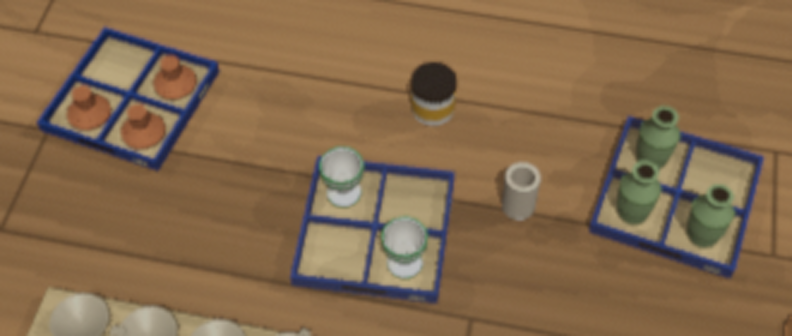

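All five pots stand upright on the crate floors, one to a bay. The jar and kiln prop haven't moved, and the arm is clear.

Run:
```python
from station import order
print(order.close_job())
```

```text
the job is handed in; nothing more can be done
None
```

The five pots are sorted and the job is handed in at about 45 s of the 112 s allowed. Both vases, both lids and the cup stand in the crate that already held one of their kind, one to a bay.

- **Final pictures:** the top and scene views show all five upright on the crate floors. The glaze jar and kiln prop look to be where they started. The gripper was empty and well clear of everything.
- **Set-downs:** each pot was lowered in millimetre steps until it touched. The contact forces I read were about 3 to 17 N. The highest, about 17 N, were the first vase and the first lid. No reading I took suggested a knock or a slip.
- **What disagreed:**
    - The tool drifted to a tilt of about 1.3° over the job, because the moves cannot correct it. The cup was therefore set down about that far off vertical and settled level on release.
    - At close range the wrist camera placed the cup about 3 mm from where the top view did. I went with the top view, and the cup sat centred in the grip.

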